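# Shut and bolt the tool crate

### The job

The tool crate is packed and about to be moved: press its lid fully shut, then bolt it. Lift the bolt's handle out of the notch it rests in, slide the bolt through the keeper on the lid until the handle meets the stop, and drop the handle fully into the notch there. Feel for the stop and do not force the bolt; leave the things lying around where they are.

Things in the scene. Friction and masses are not known exactly. Their poses are not given: they have to be found in the camera images.
- crate: plywood tool crate, fixed on the table, 240 x 440 x 120 mm; origin at the centre of its underside; x axis from its front (long side towards the robot) to its back, y along it to the left, z up. The left part of its top (y -18 to +220 mm) is a hinged lid, the right part (y -220 to -21 mm) a fixed board with a steel slide bolt on it
- lid (a joint): opening angle of the lid (rad): 0 shut, more is further open; starts at 0.3 to 0.75. The lid is a 12 mm board, 240 mm deep, 238 mm wide, hinged along the crate's back edge, so its front edge is raised. Its hinges are stiff: it stays where it is left, even slightly open, and must be pressed right down, some newtons at the front, until it is felt to land
- hinge_line (a point): point on the lid's hinge line, at its middle: the upper back edge of the crate, level with the lid's underside; fixed to the crate. The hinge line runs along the crate's y axis
- lid_press (a point): clear spot on the lid's top face to press on: 205 mm from the hinge line towards the front edge, 12 mm above the lid's underside; moves with the lid
- keeper (a point): centre of the 21 mm square hole (along the crate's y) of the keeper, a steel eye 38 mm high on the lid near its right edge. With the lid fully shut it is in line with the 16 mm rod; otherwise the rod fouls it
- bolt_axis (a point): point on the axis of the bolt's rod (16 mm thick, along the crate's y) abreast of the withdrawn notch; fixed to the crate, 22 mm above the board. The handle turns about this axis
- bolt_plate: the bolt's fixed steel plate with its two guide straps, and the notched strip and stops in front of the rod; origin on the board under the rod, abreast of the withdrawn notch; axes as the crate's. Strip and stop are thin sheet that bends above 15 N: stop pushing at 5 to 10 N
- bolt (a joint): how far the bolt has slid (m): 0 with its handle in the withdrawn notch, growing to the crate's left (+y), through the keeper. About 3 N of friction. The locking notch was fitted by hand, somewhere from 44 to 72 mm; its place is not measured: a tall stop lug just past it stops the lifted handle, which is then over the notch (16 mm wide, handle 12 mm)
- bolt_handle (a joint): angle of the handle about the rod (rad): 0 lying in a notch, where it points to the crate's front, 12 degrees above level; more is lifted. It swings freely and falls by its weight. Lifted by 0.4 to 0.6 (knob 26 to 37 mm higher) it clears the ridge between the notches but still meets the stop lugs. Lying on the ridge it reads 0.2 to 0.35
- bolt_knob (a point): centre of the black ball knob, 22 mm thick, on the end of the handle, 72 mm from the rod's axis; moves with the handle. It can be pinched from above with a finger left and right of it, and turns between them as the handle swings. The upright notched strip stands 24 to 31 mm in front of the rod's axis, up to 48 mm above the board
- sanding_block: cork sanding block lying on the crate's fixed board behind the bolt, 56 x 100 x 28 mm; origin at the centre of its underside; to be left alone
- mallet: wooden mallet lying on the table right of the crate, 100 x 249 x 68 mm; origin under its middle; to be left alone
- stone_cap: white turned stone cap standing on the table right of the crate, 69 mm across, 59 mm high; origin at the centre of its underside; to be left alone

How it is judged (in metres and radians):
On the way, in this order (a step that is already met when the one before it is completed fails the run):
1. the lid is fully shut while the bolt is still withdrawn (value of joint lid below 0.015 rad and value of joint bolt below 0.008 m), for 0.2 s.
2. the bolt is through the keeper and its handle lies in the locking notch (value of joint lid below 0.02 rad and value of joint bolt above 0.04 m and value of joint bolt_handle below 0.06 rad), for 0.2 s.
At the end, for the whole second after the job is handed in: The lid is shut (hinge within 0.02 rad of closed), the bolt has slid at least 40 mm, through the keeper, its handle lies down in the locking notch (within 0.06 rad of its seat), and the bolt is at rest (all of step 2 and velocity of joint bolt between -0.01 and 0.01 m/s); the robot touches nothing.
It fails at once if the bolt is forced: it or its handle bears on its plate, the notches or the stop with more than 15 N (contact force between bolt and bolt_plate above 15 N).
It fails at once if the sanding block, the mallet or the stone cap is moved by more than 20 mm (distance of any of sanding_block, mallet, stone_cap from where it was at the start of the episode above 0.02 m).
It also fails if it takes over 54 s, if anything falls off the work surface, if the arm or the gripper's body presses on something with over 40 N, if the wrist force passes 120 N, or if a joint passes its speed limit or range.

### The arm

A 6-joint arm with a two-finger parallel gripper is mounted at the origin on a cart in front of the work surface, level with it; the furniture and walls round the work are solid. World frame = base frame: x ahead of the robot, y to its left, z up, the work surface at z = 0. Lengths are in mm, angles in rad, forces in N, time in s.
With the tool pointing down it reaches from about 275 to 750 mm from the base axis. Payload 10.2 kg.
Tool frame: the origin (TCP) lies on the front face of the gripper's body, between the roots of the fingers; the fingertips stand 73 mm ahead of it and the grasp point (between the pads) lies ctrl.grip_depth ahead of it (ctrl.grip_depth is the distance from the TCP to the grasp point, in mm); z points along the fingers, y is the direction in which the jaws open and shut (so a half turn about z gives the same grasp; the last joint's range is limited). The gripper opens to 85 mm and grips with 20 to 120 N. Pads are 22 mm wide; open, the fingers measure 114 mm over their backs; the gripper's body (76 mm by 85 mm) begins 54 mm behind the grasp point. The pads swing forward as they close: fully open they stand 13 mm farther back than shut.
Start: joints at [1.061, 0.313, 1.498, -0, 1.331, -0.223], TCP at [148.527, 503.559, 303.894] pointing down, gripper open.
Joint ranges: [-2.94, 2.94], [-0.97, 2.17], [0.19, 2.56], [-1.23, 4.37], [0.02, 3.11], [-2.88, 2.88]. Speed limits (rad/s): [2.39, 2.39, 3.01, 3.14, 3.14, 3.14].

### API

Orientations are given as a unit quaternion [w, x, y, z].
In Python, from rig import readout, capture, ctrl, nets gives the robot as it stands. The module is installed in compiled form; this text tells all that it offers.
- The arm moves only by the tool apply_moves, never from a script. Its argument "targets" is a list of rows, each a list of 4 numbers: the shift along the tool's x, y, z in cm, then the turn about the tool's z in degrees. A call has 1 to 8 rows; each row shifts and turns the commanded pose from where the row before left it, along the tool's axes as they then stand; what a row does not reach is not made up. A row lasts 1/10 s, in which the tool goes at most 50 mm and 8.59 degrees, less where a joint would pass 70% of its speed; a pose out of reach is approached as far as the arm can. A call with a gripper value outside its range is refused whole. "grip" is the finger opening in cm, from 0 to 8.54, set as the call begins (left out, the last holds). The fingers move at their own pace and stop on an object; "force" is the grip in N (left out, the last holds). Time passes only in rows, so rows that do not move let the fingers close. It gives the time, the measured TCP pose, the force and the opening at its end, in the units of the state.
- readout.sense(): the state, without advancing time (a new reading comes with each control period).
- capture(name): name is "scene" or "top" or "wrist"; returns a dict with "img" (420x560x3 uint8, red, green, blue), "fov_y" (degrees; the focal length in pixels is half the picture's height over the tangent of half this angle, whatever the lens; pixels are square), "cx", "cy" (the principal point, pixels), "eye" and "rotation" of the camera in the world. Camera axes: x right, y down, z forward; pixel columns grow to the right and rows downward; lengths in mm; the calibration is good to about 2 mm. A picture is of the moment at which its call begins. There is no depth.
- ctrl.finish_job(): hands the job in, once; it reports no verdict.
Trained networks look in the newest picture that a camera, given by its name, has taken for a name from the list of things; names that differ only in an ending like _2 or _b are one class to them, and where a whole thing is asked for, a point or a joint stands for the part that bears it (a point fixed in the world has none). Each returns a list of dicts, best first, with "score" (0 to 1); they miss things now and then, are a little off and sometimes report something else, mostly with a low value. They report only what shows in the picture. A call takes as long as a camera call.
- nets.boxes_of(camera, target): "location" ([column, row] as shares, 0 to 1, of the picture: columns of its width, rows of its height, amid what is visible of it).
The state is a dict: "time_s": time; "joints": joint angles; "dq": joint speeds; "tau": joint torques, N m; "eef_pos": TCP position; "ee_rot": TCP orientation; "force": force on the tool from outside, world axes, zero at the start; "wrist_torque": the same for the moment, N m; "grip_width": opening from 0.0 (shut) to 1.0 (fully open).
Only numpy, scipy, OpenCV 4.12 (cv2) and the standard library are available. Lean on these libraries where they do the work, as an engineer would, in place of code of your own. Each camera call takes 0.05 s, during which the arm holds its last target.

## Working session

There is one attempt and no reset: what is moved stays moved. The work goes in short steps, Python scripts to look and compute and a tool call to move; the robot and the scene stay as the last step left them, time stands still between calls to the robot, and variables do not carry over. Pictures are saved under pics/ and viewed, and the job is handed in when it is done.

Besides the shell and the picture viewer there is one more tool, called after "Call:" in YAML: its name, and indented under it one key for each argument. apply_moves: Moves the arm, as the interface text tells. Its arguments: {"type":"object","properties":{"targets":{"type":"array"},"grip":{"type":"number"},"force":{"type":"number"}},"required":["targets"]}

```bash
mkdir -p pics; cat > h.py <<'E'
import numpy as np, cv2
from rig import readout, capture, ctrl, nets
def save(c,name):
    cv2.imwrite('pics/'+name+'.png', c['img'][:,:,::-1])
def ray(c,u,v):
    h=c['img'].shape[0]; f=h/2/np.tan(np.radians(c['fov_y'])/2)
    R=np.array(c['rotation']).reshape(3,3) if np.size(c['rotation'])==9 else None
    if R is None:
        from scipy.spatial.transform import Rotation as Ro
        q=c['rotation']; R=Ro.from_quat([q[1],q[2],q[3],q[0]]).as_matrix()
    d=R@np.array([(u-c['cx'])/f,(v-c['cy'])/f,1.]); return np.array(c['eye'],float),d/np.linalg.norm(d)
def atz(c,u,v,z):
    e,d=ray(c,u,v); return e+d*(z-e[2])/d[2]
def proj(c,p):
    h=c['img'].shape[0]; f=h/2/np.tan(np.radians(c['fov_y'])/2)
    from scipy.spatial.transform import Rotation as Ro
    r=c['rotation']
    R=np.array(r).reshape(3,3) if np.size(r)==9 else Ro.from_quat([r[1],r[2],r[3],r[0]]).as_matrix()
    q=R.T@(np.array(p,float)-np.array(c['eye'])); return np.array([c['cx']+f*q[0]/q[2],c['cy']+f*q[1]/q[2]])
def tri(rays):
    A=np.zeros((3,3));b=np.zeros(3)
    for e,d in rays:
        P=np.eye(3)-np.outer(d,d);A+=P;b+=P@e
    x=np.linalg.solve(A,b); return x,[np.linalg.norm((np.eye(3)-np.outer(d,d))@(x-e)) for e,d in rays]
E
python3 - <<'E'
from h import *
s=readout.sense(); print({k:np.round(v,3).tolist() for k,v in s.items()}); print(ctrl.grip_depth)
cs={}
for n in ['scene','top','wrist']:
    c=capture(n); cs[n]=c; save(c,n+'0'); print(n,{k:(np.round(v,3).tolist()) for k,v in c.items() if k!='img'})
    for t in ['crate','lid','hinge_line','lid_press','keeper','bolt_axis','bolt_plate','bolt','bolt_handle','bolt_knob','sanding_block','mallet','stone_cap']:
        try: print(t,[(round(r['location'][0]*560),round(r['location'][1]*420),round(r['score'],2)) for r in nets.boxes_of(n,t)[:2]])
        except Exception as e: print(t,e)
print(readout.sense()['time_s'])
E
```

```text
{'time_s': 0.0, 'joints': [1.061, 0.313, 1.498, 0.0, 1.331, -0.223], 'dq': [-0.002, -0.001, -0.001, -0.0, -0.003, 0.002], 'tau': [0.002, -41.227, -25.974, -0.0, 0.004, -0.0], 'eef_pos': [148.437, 503.393, 303.325], 'ee_rot': [-0.0, 0.143, 0.99, -0.001], 'force': [-0.627, 0.47, 0.183], 'wrist_torque': [-0.026, 0.009, -0.008], 'grip_width': 1.0}
53.900000000000006
scene {'fov_y': 51.974, 'cx': 283.461, 'cy': 213.641, 'eye': [227.12, 456.134, 869.814], 'rotation': [0.103, -0.26, 0.89, -0.361]}
crate [(219, 310, 0.61)]
lid [(174, 304, 0.64)]
hinge_line [(219, 308, 0.88), (359, 192, 0.31)]
lid_press [(178, 305, 0.6)]
keeper [(174, 303, 0.84)]
bolt_axis [(281, 270, 0.6), (359, 192, 0.44)]
bolt_plate [(284, 267, 0.7), (217, 311, 0.68)]
bolt [(295, 256, 0.67)]
bolt_handle [(314, 252, 0.51)]
bolt_knob [(311, 251, 0.51)]
sanding_block [(249, 244, 0.64), (218, 309, 0.24)]
mallet [(359, 192, 0.59)]
stone_cap [(304, 186, 0.93)]
top {'fov_y': 50.575, 'cx': 273.425, 'cy': 210.757, 'eye': [442.519, -152.054, 1105.683], 'rotation': [0.061, -0.702, 0.707, -0.055]}
crate [(165, 214, 0.88)]
lid [(125, 195, 0.91)]
hinge_line [(164, 216, 0.98)]
lid_press [(127, 197, 0.73)]
keeper [(126, 196, 0.81)]
bolt_axis [(217, 245, 0.91)]
bolt_plate [(218, 246, 0.73)]
bolt [(231, 248, 0.71)]
bolt_handle [(238, 268, 0.88), (391, 245, 0.58)]
bolt_knob [(236, 264, 0.74), (165, 215, 0.2)]
sanding_block [(219, 201, 0.93), (127, 194, 0.55)]
mallet [(393, 247, 0.58), (219, 247, 0.2)]
stone_cap [(365, 192, 0.63)]
wrist {'fov_y': 66.184, 'cx': 276.118, 'cy': 213.074, 'eye': [82.409, 524.419, 373.922], 'rotation': [0.11, 0.793, 0.593, 0.082]}
crate []
lid []
hinge_line []
lid_press []
keeper []
bolt_axis []
bolt_plate []
bolt []
bolt_handle []
bolt_knob []
sanding_block []
mallet []
stone_cap []
2.1
```

```bash
python3 - <<'E'
import cv2
a=cv2.imread('pics/top0.png'); cv2.imwrite('pics/top0z.png',cv2.resize(a[110:330,20:300],None,fx=2.7,fy=2.7,interpolation=cv2.INTER_CUBIC))
a=cv2.imread('pics/scene0.png'); cv2.imwrite('pics/scene0z.png',cv2.resize(a[160:420,80:400],None,fx=2.3,fy=2.3,interpolation=cv2.INTER_CUBIC))
E
```

```text
(no output)
```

View pics/top0.png

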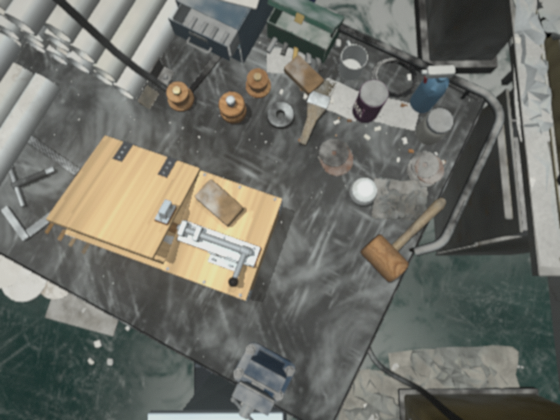

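View pics/scene0.png

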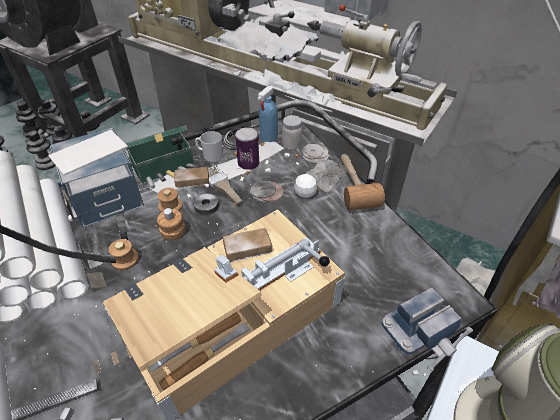

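```bash
ls pics
```

```text
scene0.png
scene0z.png
top0.png
top0z.png
wrist0.png
```

View pics/top0z.png

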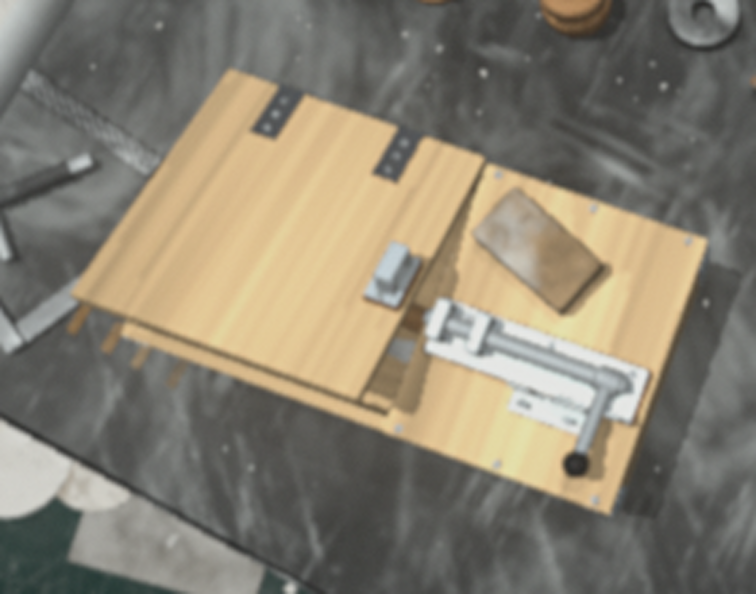

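View pics/scene0z.png

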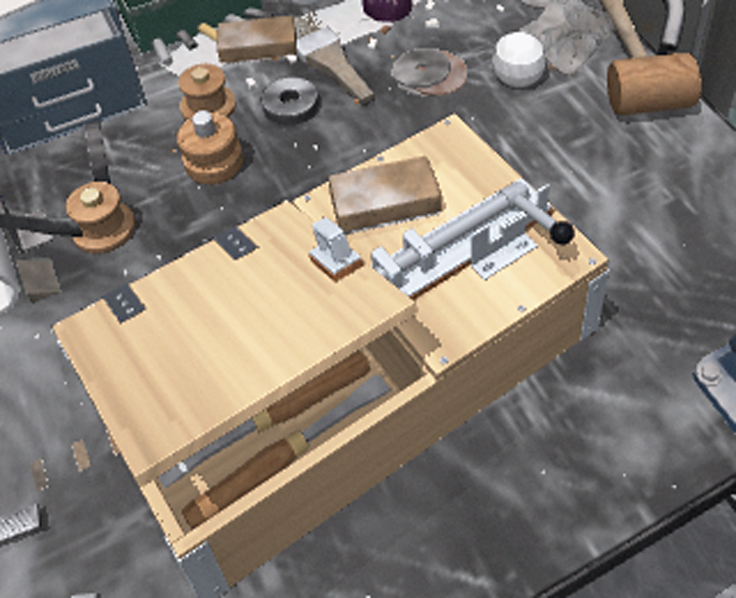

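```bash
cat > m1.py <<'E'
from h import *
import pickle
cs={n:capture(n) for n in ['scene','top']}
pickle.dump(cs,open('cs.pkl','wb'))
P={'BR':((282.2,198.9),(276.5,210)),'FR':((246.7,300),(343.9,276.5)),'BJ':((199.6,169.3),(206,248)),'BL':((105.2,135.2),(104,302.6)),
'knob':((233.3,281.9),(324.3,260.9))}
for k,(t,s) in P.items():
    x,r=tri([ray(cs['top'],*t),ray(cs['scene'],*s)]); print(k,x.round(1),np.round(r,1))
E
python3 m1.py
```

```text
BR [ 636.5 -163.5  114.9] [1.9 1.9]
FR [410.4 -83.2 102. ] [0.7 0.7]
BJ [705.5  24.8 116. ] [0.2 0.2]
BL [789.2 247.  114.7] [0.6 0.6]
knob [449.8 -58.5 156.4] [0.7 0.7]
```

```bash
cat > m2.py <<'E'
from h import *
import pickle
from scipy.optimize import least_squares
cs=pickle.load(open('cs.pkl','rb'))
P={'BR':((282.2,198.9),(276.5,210)),'FR':((246.7,300),(343.9,276.5)),'BJ':((199.6,169.3),(206,248)),'BL':((105.2,135.2),(104,302.6))}
L={'BR':(120,-220,0),'FR':(-120,-220,0),'BJ':(120,-20,0),'BL':(120,220,0)}
def W(p,l):
    a=p[2];c,s=np.cos(a),np.sin(a)
    return np.array([p[0]+c*l[0]-s*l[1],p[1]+s*l[0]+c*l[1],p[3]+l[2]])
def res(p):
    o=[]
    for k in P:
        for n,uv in zip(['top','scene'],P[k]): o+=list(proj(cs[n],W(p,L[k]))-uv)
    return np.array(o)
for fz in (0,1):
    if fz: r=least_squares(lambda q:res([*q,120.]),[600,83,-.35]); p=[*r.x,120]
    else: r=least_squares(res,[600,83,-.35,118]); p=r.x
    print(np.round(p,3),np.round(r.fun,1))
    c,s=np.cos(p[2]),np.sin(p[2])
    for nm,t,sc in [('knob',(233.3,281.9),(324.3,260.9)),('lidFR',(153.3,258.1),(259.1,293.9)),('lidFL',(47.8,220),(143.9,367.8)),('rodhandle',(247.2,250.7),(305,243)),('keepertop',(167.8,203),(222,258.5))]:
        x,rr=tri([ray(cs['top'],*t),ray(cs['scene'],*sc)]); d=x-np.array([p[0],p[1],0])
        print(nm,x.round(1),np.round(rr,1),'crate',np.round([c*d[0]+s*d[1],-s*d[0]+c*d[1],d[2]],1))
E
python3 m2.py
```

```text
[ 6.00654e+02  8.37830e+01 -3.58000e-01  1.12323e+02] [ 0.  -0.4  1.1  0.8 -1.8 -0.5 -0.1 -2.   1.   0.1  0.6  0.5  0.2  0.2
 -0.5  0.6]
knob [449.8 -58.5 156.4] [0.7 0.7] crate [ -91.5 -186.1  156.4]
lidFR [500.  102.2 196.5] [2.2 2.2] crate [-100.7  -18.   196.5]
lidFL [576.7 320.2 202. ] [1.1 1.1] crate [-105.3  213.1  202. ]
rodhandle [514.8 -87.4 144.1] [0.9 0.9] crate [ -20.5 -190.4  144.1]
keepertop [611.5  74.9 196.6] [0.7 0.7] crate [ 13.3  -4.5 196.6]
[ 5.98377e+02  8.47780e+01 -3.57000e-01  1.20000e+02] [-0.4 -0.1  1.5 -0.8 -2.4  0.6  1.  -3.4 -0.   0.2  0.7 -1.  -1.6  0.1
 -1.3 -0.5]
knob [449.8 -58.5 156.4] [0.7 0.7] crate [ -89.1 -186.1  156.4]
lidFR [500.  102.2 196.5] [2.2 2.2] crate [-98.2 -18.  196.5]
lidFL [576.7 320.2 202. ] [1.1 1.1] crate [-102.6  213.   202. ]
rodhandle [514.8 -87.4 144.1] [0.9 0.9] crate [ -18.1 -190.5  144.1]
keepertop [611.5  74.9 196.6] [0.7 0.7] crate [ 15.8  -4.7 196.6]
```

Call:
apply_moves:
  targets:
    - [-4, -1.4, 0, 0]
    - [-4.4, -1.55, 0, 0]
    - [-4.4, -1.55, 0, 0]
    - [-4.4, -1.55, 0, 0]
    - [-4.4, -1.55, 0, 0]
    - [-4.4, -1.55, 0, 0]
    - [-4.4, -1.55, 0, 0]
    - [-4.4, -1.55, 0, 0]
  grip: 0

```text
time_s: 3.0
eef_pos: [449.0, 286.2, 304.0]
ee_rot: [0.0, 0.143, 0.99, 0.0]
force: [0.1, 0.5, 0.3]
grip_width: 0.003
```

Call:
apply_moves:
  targets:
    - [-4.4, -1.5, 0, 0]
    - [-4.4, -1.5, 0, 0]
    - [-4, -1.6, 0, 0]
    - [0, 0, 0, 4]
    - [0, 0, 0, 0]

```text
time_s: 3.5
eef_pos: [558.0, 206.5, 303.4]
ee_rot: [-0.0, 0.179, 0.984, -0.0]
force: [-0.0, -0.0, 0.2]
grip_width: -0.0
```

Call:
apply_moves:
  targets:
    - [0, 0, 1.5, 0]
    - [0, 0, 1.0, 0]
    - [0, 0, 0.8, 0]
    - [0, 0, 0.8, 0]
    - [0, 0, 0.8, 0]

```text
time_s: 4.0
eef_pos: [557.3, 207.6, 254.7]
ee_rot: [0.0, 0.177, 0.984, 0.0]
force: [-0.9, 0.9, 1.7]
grip_width: -0.006
```

Call:
apply_moves:
  targets:
    - [0, 0, 0.8, 0]
    - [0, 0, 0.8, 0]
    - [0, 0, 0.8, 0]

```text
time_s: 4.3
eef_pos: [557.4, 207.3, 230.2]
ee_rot: [-0.0, 0.177, 0.984, -0.0]
force: [-0.3, 1.0, 1.7]
grip_width: 0.001
```

Call:
apply_moves:
  targets:
    - [0, 0, 0.6, 0]
    - [0, 0, 0.6, 0]
    - [0, 0, 0.4, 0]
    - [0, 0, 0.3, 0]

```text
time_s: 4.7
eef_pos: [557.4, 207.3, 211.5]
ee_rot: [-0.0, 0.177, 0.984, -0.0]
force: [-1.2, -0.8, 1.7]
grip_width: 0.003
```

Call:
apply_moves:
  targets:
    - [0, 0, 0.2, 0]
    - [0, 0, 0.2, 0]

```text
time_s: 4.9
eef_pos: [557.5, 207.3, 207.9]
ee_rot: [0.0, 0.177, 0.984, 0.0]
force: [-0.6, 0.3, 1.6]
grip_width: -0.0
```

Call:
apply_moves:
  targets:
    - [0, 0, 0.15, 0]
    - [0, 0, 0.15, 0]

```text
time_s: 5.1
eef_pos: [557.4, 207.3, 204.9]
ee_rot: [0.0, 0.177, 0.984, 0.0]
force: [-1.0, 1.3, 1.9]
grip_width: 0.002
```

Call:
apply_moves:
  targets:
    - [0, 0, 0.15, 0]
    - [0, 0, 0, 0]

```text
time_s: 5.3
eef_pos: [557.4, 207.3, 203.2]
ee_rot: [0.0, 0.177, 0.984, -0.0]
force: [-0.1, -1.2, 0.9]
grip_width: 0.003
```

```bash
python3 - <<'E'
from h import *
a=capture('scene'); b=capture('wrist'); save(a,'s1'); save(b,'w1')
E
```

```text
(no output)
```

View pics/s1.png

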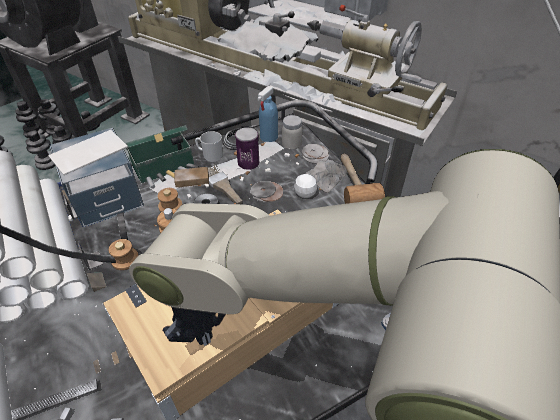

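View pics/w1.png

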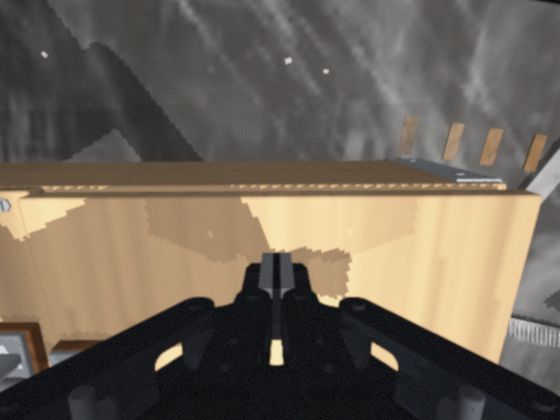

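Call:
apply_moves:
  targets:
    - [0, 0, 0.2, 0]
    - [0, 0, 0.2, 0]

```text
time_s: 5.6
eef_pos: [557.4, 207.3, 199.3]
ee_rot: [-0.0, 0.177, 0.984, 0.0]
force: [-1.6, 1.3, 1.2]
grip_width: 0.0
```

Call:
apply_moves:
  targets:
    - [0, 0, 0.2, 0]
    - [0, 0, 0.2, 0]

```text
time_s: 5.8
eef_pos: [557.4, 207.3, 195.2]
ee_rot: [-0.0, 0.177, 0.984, 0.0]
force: [-0.8, 1.0, 1.7]
grip_width: -0.001
```

Call:
apply_moves:
  targets:
    - [0, 0, 0.2, 0]
    - [0, 0, 0.1, 0]

```text
time_s: 6.0
eef_pos: [557.4, 207.3, 192.6]
ee_rot: [-0.0, 0.177, 0.984, 0.0]
force: [-4.6, 0.6, 9.8]
grip_width: -0.001
```

Call:
apply_moves:
  targets:
    - [0, 0, 0.1, 0]
    - [0, 0, 0.1, 0]
    - [0, 0, 0, 0]
    - [0, 0, 0, 0]

```text
time_s: 6.4
eef_pos: [557.4, 207.4, 192.4]
ee_rot: [0.001, 0.177, 0.984, 0.0]
force: [-7.1, -0.9, 17.7]
grip_width: -0.002
```

Call:
apply_moves:
  targets:
    - [0, 0, -1, 0]
    - [0, 0, -4, 0]
    - [0, -0.7, -4, 0]
    - [0.2, -4.5, 0, 0]
    - [0.2, -4.7, 0, 0]
    - [0.2, -4.7, 0, 0]
    - [0.2, -4.7, 0, 0]
    - [0, -4.7, 0, 0]
  grip: 0

```text
time_s: 7.2
eef_pos: [465.2, -16.3, 280.6]
ee_rot: [0.0, 0.177, 0.984, -0.0]
force: [1.7, -0.7, 0.1]
grip_width: -0.002
```

Call:
apply_moves:
  targets:
    - [0, -4.7, 0, 0]
    - [0, 0, 0, 0]
  grip: 7

```text
time_s: 7.4
eef_pos: [448.6, -62.9, 280.7]
ee_rot: [0.0, 0.18, 0.984, -0.001]
force: [1.2, 0.3, -0.6]
grip_width: 0.33
```

```bash
python3 - <<'E'
from h import *
import pickle
cs={n:capture(n) for n in ['wrist','top','scene']}
pickle.dump(cs,open('cs2.pkl','wb'))
for n in cs: save(cs[n],n+'2'); print(n,[(np.round(r['location'][0]*560,1),np.round(r['location'][1]*420,1),round(r['score'],2)) for r in nets.boxes_of(n,'bolt_knob')[:2]])
print(readout.sense()['eef_pos'])
E
```

```text
wrist [(np.float64(285.5), np.float64(270.7), 0.97), (np.float64(532.7), np.float64(276.6), 0.4)]
top [(np.float64(239.4), np.float64(249.2), 0.46)]
scene [(np.float64(313.4), np.float64(253.6), 0.56)]
[450.06110634 -57.88989879 280.38483288]
```

View pics/wrist2.png

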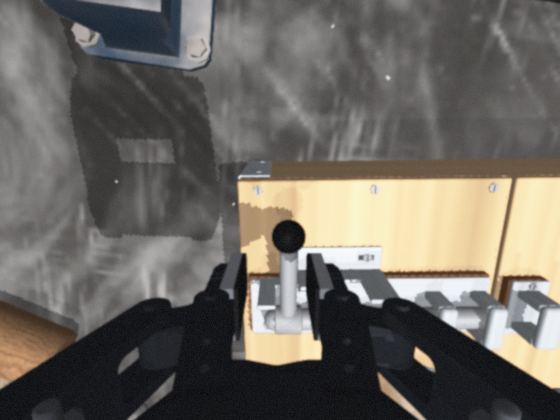

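View pics/scene2.png

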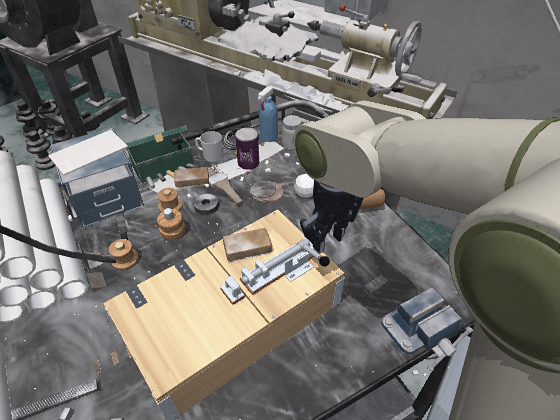

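View pics/top2.png

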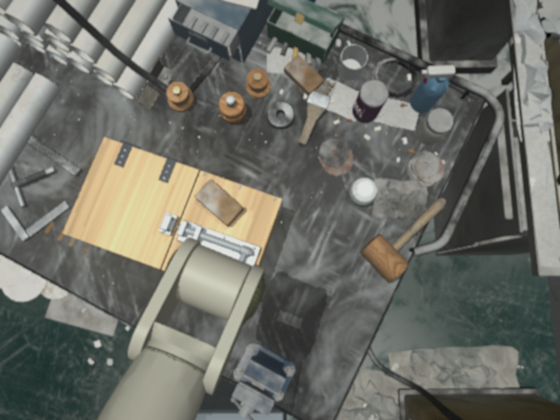

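```bash
python3 - <<'E'
from h import *
import pickle
cs=pickle.load(open('cs2.pkl','rb')); c=cs['wrist']
for z in (154,157,160):
  print(atz(c,288,236,z).round(1))
k=tri([ray(c,288,236),ray(cs['scene'],324,260.5)]);print(k)
# 3 views w/ earlier top
k=tri([ray(c,288,236),ray(cs['scene'],324,260.5),ray(cs['top'],233.3,281.9)]);print(k)
p=readout.sense()['eef_pos']; d=k[0][:2]-np.array(p[:2]); 
X=np.array([-.937,.35]);Y=np.array([.35,.937]); print('tool shift mm',d@X,d@Y, 'gripper axis tip pix',proj(c,[p[0],p[1],p[2]-54]), proj(c,[p[0],p[1],157]))
print(atz(c,289,323,144),atz(c,289,268,150))
E
```

```text
[453.5 -55.4 154. ]
[452.4 -55.1 157. ]
[451.4 -54.8 160. ]
(array([450.0729337 , -54.58282448, 162.41916372]), [np.float64(0.423607394218172), np.float64(0.42360739421828436)])
(array([450.47399345, -56.90212142, 159.13935904]), [np.float64(2.302163690202167), np.float64(0.2036813190047371), np.float64(2.466711654829922)])
tool shift mm -0.04115313692141988 1.0700578871748028 gripper axis tip pix [285.54931814 288.56676657] [282.64023198 234.16371146]
[521.26237168 -79.19037826 144.        ] [476.82760764 -63.12316868 150.        ]
```

Call:
apply_moves:
  targets:
    - [-0.1, 0.25, 2, 0]
    - [0, 0, 3, 0]
    - [0, 0, 1.4, 0]
    - [0, 0, 0.5, 0]
    - [0, 0, 0, 0]
  grip: 6

```text
time_s: 8.2
eef_pos: [451.7, -56.3, 211.2]
ee_rot: [-0.0, 0.177, 0.984, 0.0]
force: [0.1, -0.1, -0.4]
grip_width: 0.703
```

Call:
apply_moves:
  targets:
    - [0, 0, 0, 0]
    - [0, 0, 0, 0]
    - [0, 0, 0, 0]
  grip: 2.8
  force: 20

```text
time_s: 8.5
eef_pos: [451.7, -56.9, 212.0]
ee_rot: [0.001, 0.177, 0.984, -0.0]
force: [-0.8, 0.0, -0.4]
grip_width: 0.325
```

```bash
python3 - <<'E'
from h import *
a=capture('wrist'); save(a,'w3'); print(readout.sense()['force'],readout.sense()['eef_pos'])
E
```

```text
[ 0.57082538 -0.43685729  0.96912015] [451.67800113 -56.89557427 211.86834157]
```

View pics/w3.png

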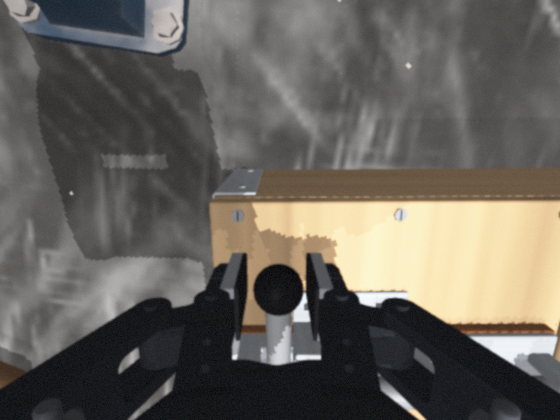

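Call:
apply_moves:
  targets:
    - [0, 0, 0, 0]
    - [0, 0, 0, 0]
  grip: 2.0
  force: 20

```text
time_s: 8.75
eef_pos: [451.6, -56.9, 211.8]
ee_rot: [0.0, 0.177, 0.984, -0.0]
force: [-0.4, 1.8, 3.4]
grip_width: 0.241
```

Call:
apply_moves:
  targets:
    - [-0.12, 0, -0.42, 0]
    - [-0.12, 0, -0.42, 0]
    - [-0.17, 0, -0.41, 0]
    - [-0.17, 0, -0.41, 0]
    - [0, 0, 0, 0]

```text
time_s: 9.25
eef_pos: [457.2, -58.9, 228.5]
ee_rot: [0.0, 0.177, 0.984, -0.0]
force: [-0.9, 0.9, -1.4]
grip_width: 0.242
```

Call:
apply_moves:
  targets:
    - [-0.21, 0, -0.38, 0]
    - [-0.22, 0, -0.38, 0]
    - [-0.26, 0, -0.36, 0]
    - [-0.26, 0, -0.35, 0]
    - [0, 0, 0, 0]

```text
time_s: 9.75
eef_pos: [466.3, -62.3, 243.2]
ee_rot: [0.0, 0.177, 0.984, -0.0]
force: [0.1, 1.4, -0.7]
grip_width: 0.24
```

```bash
python3 - <<'E'
from h import *
a=capture('scene');b=capture('wrist'); save(a,'s4');save(b,'w4'); print(readout.sense()['force'],readout.sense()['eef_pos'])
i=cv2.imread('pics/s4.png')[190:310,200:380]; cv2.imwrite('pics/s4z.png',cv2.resize(i,None,fx=4,fy=4))
E
```

```text
[ 0.10372902  1.3357246  -1.30073331] [465.93258389 -62.19678547 242.67876908]
```

View pics/s4z.png

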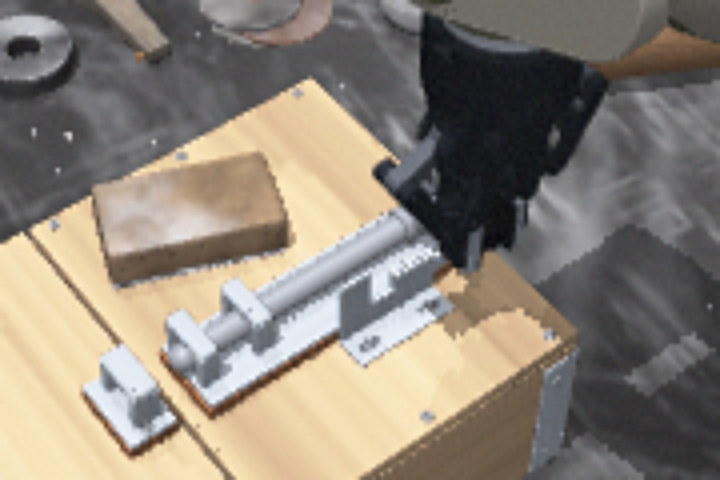

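View pics/w4.png

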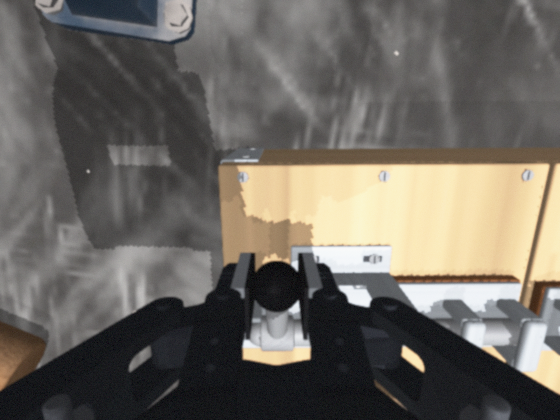

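Call:
apply_moves:
  targets:
    - [0, 0.3, 0, 0]
    - [0, 0.4, 0, 0]
    - [0, 0.4, 0, 0]

```text
time_s: 10.15
eef_pos: [469.7, -51.8, 242.6]
ee_rot: [-0.0, 0.177, 0.984, -0.0]
force: [-1.7, -2.2, -1.0]
grip_width: 0.236
```

Call:
apply_moves:
  targets:
    - [0, 0.4, 0, 0]
    - [0, 0.4, 0, 0]
    - [0, 0.3, 0, 0]

```text
time_s: 10.45
eef_pos: [473.6, -41.2, 242.7]
ee_rot: [-0.0, 0.177, 0.984, -0.0]
force: [-2.6, -1.7, -0.6]
grip_width: 0.241
```

Call:
apply_moves:
  targets:
    - [0, 0.3, 0, 0]
    - [0, 0.3, 0, 0]
    - [0, 0.3, 0, 0]

```text
time_s: 10.75
eef_pos: [476.7, -32.9, 242.7]
ee_rot: [-0.0, 0.177, 0.984, -0.0]
force: [-3.1, -1.8, 1.0]
grip_width: 0.237
```

Call:
apply_moves:
  targets:
    - [0, 0.3, 0, 0]
    - [0, 0.3, 0, 0]
    - [0, 0.2, 0, 0]

```text
time_s: 11.05
eef_pos: [479.5, -25.4, 242.7]
ee_rot: [-0.0, 0.177, 0.984, 0.0]
force: [-4.0, -2.0, 1.0]
grip_width: 0.235
```

Call:
apply_moves:
  targets:
    - [0.1, 0.15, 0, 0]
    - [0, 0.15, 0, 0]

```text
time_s: 11.25
eef_pos: [480.1, -22.6, 242.6]
ee_rot: [0.001, 0.177, 0.984, -0.0]
force: [2.9, -4.4, -4.0]
grip_width: 0.241
```

Call:
apply_moves:
  targets:
    - [0.05, 0.15, 0, 0]
    - [0, 0.15, 0, 0]

```text
time_s: 11.45
eef_pos: [480.9, -19.8, 242.6]
ee_rot: [0.001, 0.178, 0.984, -0.0]
force: [5.7, -5.5, -7.0]
grip_width: 0.238
```

Call:
apply_moves:
  targets:
    - [0, 0.15, 0, 0]
    - [0, 0.15, 0, 0]

```text
time_s: 11.65
eef_pos: [481.9, -17.2, 242.6]
ee_rot: [0.001, 0.178, 0.984, -0.0]
force: [3.0, -10.3, -6.4]
grip_width: 0.239
```

Call:
apply_moves:
  targets:
    - [-0.1, 0, 0, 0]
    - [0, 0, 0, 0]

```text
time_s: 11.85
eef_pos: [482.2, -17.3, 242.6]
ee_rot: [-0.0, 0.177, 0.984, -0.0]
force: [-0.9, -4.7, -3.5]
grip_width: 0.234
```

Call:
apply_moves:
  targets:
    - [0, 0.1, 0, 0]
    - [0, 0, 0, 0]

```text
time_s: 12.05
eef_pos: [482.3, -16.9, 242.5]
ee_rot: [-0.0, 0.177, 0.984, -0.001]
force: [-3.1, -10.3, -2.5]
grip_width: 0.238
```

```bash
python3 - <<'E'
from h import *
a=capture('scene');b=capture('wrist'); save(a,'s5');save(b,'w5'); print(readout.sense()['force'],readout.sense()['eef_pos'])
i=cv2.imread('pics/s5.png')[190:310,200:380]; cv2.imwrite('pics/s5z.png',cv2.resize(i,None,fx=4,fy=4))
E
```

```text
[-2.36911293 -8.55283346 -2.6719668 ] [482.33143909 -16.8739865  242.53718455]
```

View pics/s5z.png

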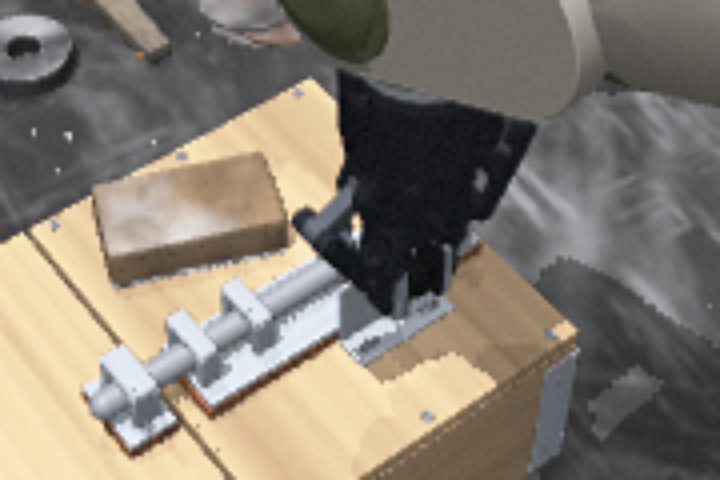

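View pics/w5.png

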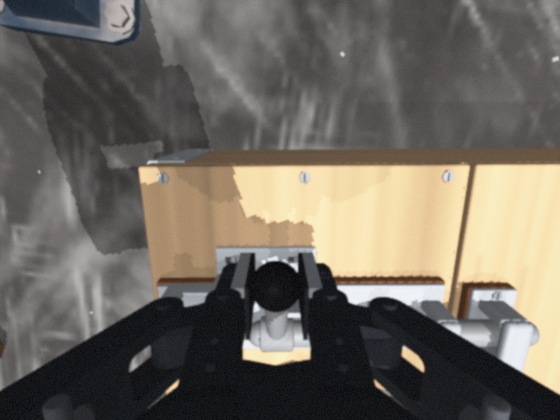

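Call:
apply_moves:
  targets:
    - [0, -0.15, 0, 0]
    - [0, 0, 0, 0]

```text
time_s: 12.35
eef_pos: [482.1, -17.6, 242.6]
ee_rot: [0.0, 0.178, 0.984, 0.0]
force: [0.8, -3.2, -4.2]
grip_width: 0.238
```

Call:
apply_moves:
  targets:
    - [0.26, 0, 0.35, 0]
    - [0.26, 0, 0.36, 0]
    - [0.22, 0, 0.38, 0]
    - [0, 0, 0, 0]

```text
time_s: 12.75
eef_pos: [475.1, -15.0, 231.4]
ee_rot: [0.001, 0.177, 0.984, -0.0]
force: [3.5, -3.8, -4.1]
grip_width: 0.237
```

Call:
apply_moves:
  targets:
    - [0.16, -0.05, 0.38, 0]
    - [0.17, 0, 0.41, 0]
    - [0, 0, 0, 0]

```text
time_s: 13.05
eef_pos: [471.5, -13.9, 223.3]
ee_rot: [-0.0, 0.177, 0.984, 0.0]
force: [1.5, 0.5, -1.1]
grip_width: 0.241
```

Call:
apply_moves:
  targets:
    - [0.15, 0, 0.41, 0]
    - [0, 0, 0, 0]

```text
time_s: 13.25
eef_pos: [470.1, -13.5, 219.3]
ee_rot: [-0.0, 0.177, 0.984, 0.0]
force: [1.1, 0.9, -1.1]
grip_width: 0.238
```

Call:
apply_moves:
  targets:
    - [0.11, 0, 0.4, 0]
    - [0, 0, 0, 0]

```text
time_s: 13.45
eef_pos: [469.1, -13.1, 215.3]
ee_rot: [-0.0, 0.177, 0.984, 0.0]
force: [0.0, 1.8, 0.7]
grip_width: 0.239
```

Call:
apply_moves:
  targets:
    - [0.08, 0, 0.3, 0]
    - [0, 0, 0, 0]

```text
time_s: 13.65
eef_pos: [468.5, -12.9, 212.6]
ee_rot: [-0.0, 0.177, 0.984, 0.0]
force: [-0.6, 1.9, 0.2]
grip_width: 0.24
```

Call:
apply_moves:
  targets:
    - [0.02, 0, 0.1, 0]
    - [0, 0, 0, 0]

```text
time_s: 13.85
eef_pos: [468.5, -12.9, 212.3]
ee_rot: [0.0, 0.177, 0.984, 0.0]
force: [-1.3, 2.2, 6.1]
grip_width: 0.237
```

Call:
apply_moves:
  targets:
    - [0, 0, 0, 0]
    - [0, 0, 0, 0]
    - [0, 0, 0, 0]
  grip: 5.5

```text
time_s: 14.15
eef_pos: [468.4, -13.1, 211.7]
ee_rot: [-0.0, 0.177, 0.984, -0.0]
force: [-0.0, -0.2, -0.0]
grip_width: 0.645
```

Call:
apply_moves:
  targets:
    - [0, 0, -1, 0]
    - [0, 0, -3, 0]
    - [0, 0, -4, 0]
    - [3, 0, -4, 0]
    - [5, 0, -2, 0]
    - [5, 0, 0, 0]
    - [0, 0, 0, 0]

```text
time_s: 14.85
eef_pos: [346.1, 32.8, 351.6]
ee_rot: [0.001, 0.177, 0.984, -0.0]
force: [-0.3, -0.6, -1.0]
grip_width: 0.647
```

```bash
python3 - <<'E'
from h import *
import pickle
a=capture('scene');b=capture('wrist');t=capture('top'); save(a,'s6');save(b,'w6');save(t,'t6'); print(readout.sense()['force'],readout.sense()['eef_pos'])
pickle.dump((a,b,t),open('cs6.pkl','wb'))
i=cv2.imread('pics/s6.png')[190:310,200:380]; cv2.imwrite('pics/s6z.png',cv2.resize(i,None,fx=4,fy=4))
E
```

```text
[-0.20162975  0.11322857 -0.25136154] [350.22259426  30.99648082 351.0212398 ]
```

View pics/s6z.png

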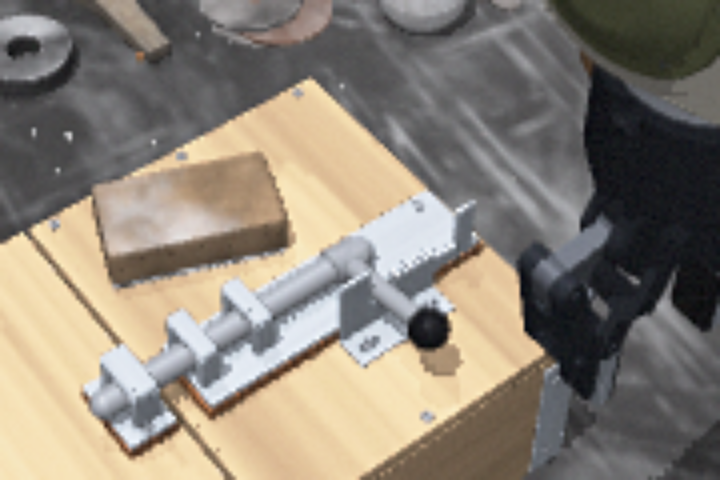

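View pics/w6.png

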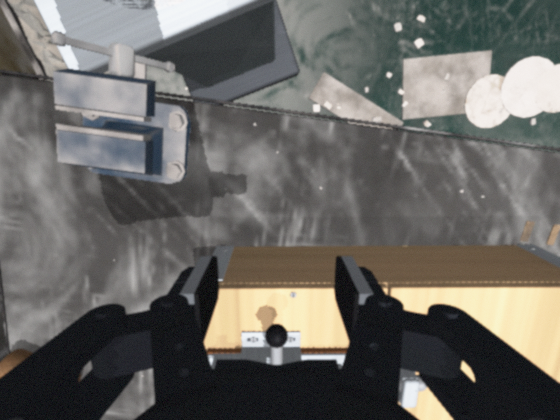

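```bash
python3 - <<'E'
from h import *
import pickle
a,b,t=pickle.load(open('cs6.pkl','rb'))
for p0,uv0 in (((449.8,-58.5,156.4),(324.3,260.9)),):
  for dz in (0,4,14):
    for s in (47,48): print(dz,s,proj(a,(p0[0]+.35*s,p0[1]+.937*s,p0[2]+dz)))
print(proj(a,p0))
E
```

```text
0 47 [307.16739744 271.93783779]
0 48 [306.78671623 272.17698516]
4 47 [307.25343398 270.75998139]
4 48 [306.87154356 270.99934748]
14 47 [307.47101776 267.7812183 ]
14 48 [307.08607048 268.02112096]
[324.65666955 260.95091906]
```

View pics/t6.png

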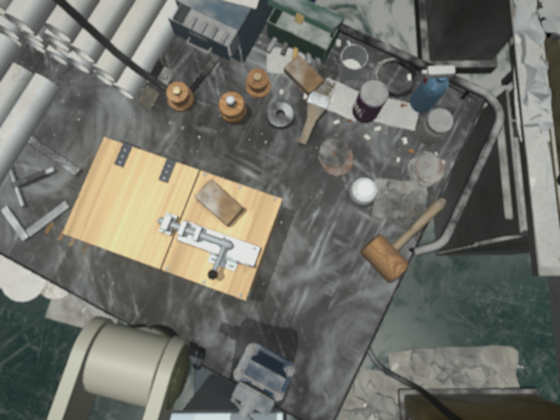

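The knob sits at (307, 272) in the scene picture. That matches a seated handle after a slide of about 47 mm. The rod is through the keeper, the lid is flat, and the loose things are unmoved.

```bash
python3 - <<'E'
from h import *
print(readout.sense()['time_s'], ctrl.finish_job())
E
```

```text
the job is handed in; nothing more can be done
15.0 None
```

The lid is shut and bolted, and I handed the job in at 15.0 s; it reports no verdict.

- **Lid:** I pressed it down with closed fingers until it landed, at about 18 N.
- **Bolt:** I lifted the handle about 31 mm and slid the bolt until it met the stop. That was at about 48 mm, with roughly 9–11 N at the wrist including about 3 N of friction. I then backed off a little and lowered the handle into the notch, where it landed at about 6 N. I let go and withdrew.
- **Last checks:** The pictures show the rod through the keeper, the lid flat, and the sanding block, mallet and stone cap where they were. The knob is within 0.2 pixel of where a handle seated after a 47 mm slide should appear. The robot touches nothing.
- **Disagreements:** My first crate fit put the top at 112 mm, while the lid landed at about 120 mm. During the slide a 1.5 mm sideways correction overshot and briefly loaded the handle along its length by about 9 N at the wrist. I took most of it back before feeling for the stop.

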